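# Draw the specimen tray in to the sprung stop

### The arm

A 6-joint arm with a two-finger parallel gripper is mounted at the origin on the work surface. World frame = base frame: x ahead of the robot, y to its left, z up, the work surface at z = 0. Lengths are in m, angles in rad, forces in N, time in s.
With the tool pointing down it reaches from about 0.35 to 0.975 m from the base axis. Payload 4.9 kg.
Tool frame: the origin (TCP) lies on the mounting face of the last link; the fingertips stand 173 mm ahead of it and the grasp point (between the pads) lies 155 mm ahead of it; z points along the fingers, y is the direction in which the jaws open and shut (so a half turn about z gives the same grasp; the last joint's range is limited). The gripper opens to 85 mm and grips with 20 to 120 N. Pads are 22 mm wide; open, the fingers measure 114 mm over their backs; the gripper's body (76 mm by 85 mm) begins 54 mm behind the grasp point. The pads swing forward as they close: fully open they stand 13 mm farther back than shut.
Start: joints at [-1.441, 0.053, 1.613, -0, 1.476, -0.119], TCP at [0.154, -0.606, 0.405] pointing down, gripper open.
Joint ranges: [-3.01, 3.01], [-1.01, 2.22], [0.06, 2.58], [-1.02, 4.17], [0.09, 2.62], [-3.14, 3.14]. Speed limits (rad/s): [2.57, 2.57, 3.14, 3.14, 3.14, 3.14].

### API

Orientations are given as a unit quaternion [w, x, y, z].
In Python, from plant import manip gives the robot as it stands.
- The arm moves only by the tool play_rows, never from a script. Its argument "increments" is a list of rows, each an object with "offset": the shift along the tool's x, y, z in mm, a list of three; "twist": the turn about the tool's z in rad; "grip": the opening, from 0 (shut) to 1 (fully open). In form: [{"offset": [dx, dy, dz], "twist": twist, "grip": grip}, ...]. A call has 1 to 5 rows; each row is the pose to reach, as a shift and turn from the pose commanded when the call began, along the tool's axes at that moment; what a row does not reach only later rows make up. A row lasts 1/12 s, in which the tool goes at most 41.7 mm and 7.16 degrees, less where a joint would pass 70% of its speed; a pose out of reach is approached as far as the arm can. A call with a gripper value outside its range is refused whole. The fingers move at their own pace and stop on an object; the grip force is fixed at half the most. Time passes only in rows, so rows that repeat a pose let the fingers close. It gives the time, the measured TCP pose, the force and the opening at its end, in the units of the state.
- manip.state(): the state, without advancing time (a new reading comes with each control period).
- manip.grab_frame(name): name is "scene" or "top" or "wrist"; returns the picture (400x640x3 uint8, blue, green, red); there is no depth.
- manip.get_calibration(name): a dict with "fx", "fy", "cx", "cy" (pixels), "k1" (the pictures are not rectified: a ray, as slopes to the right and down, at radius r is drawn at 1 + k1 r^2 times it, then the intrinsics apply), "T" (4x4, takes a point from camera to world coordinates). Camera axes: x right, y down, z forward; pixel columns grow to the right and rows downward; lengths in m; the calibration is good to about 2 mm. A picture is of the moment at which its call begins: read the wrist's pose just before it. get_calibration takes no time and is no camera call; for the wrist camera it gives the pose at the moment of the call.
- manip.job_done(): hands the job in, once; it reports no verdict.
Trained networks look in the newest picture that a camera, given by its name, has taken for a name from the list of things; names that differ only in an ending like _2 or _b are one class to them, and where a whole thing is asked for, a point or a joint stands for the part that bears it (a point fixed in the world has none). Each returns a list of dicts, best first, with "p" (0 to 1); they miss things now and then, are a little off and sometimes report something else, mostly with a low value. They report only what shows in the picture. A call takes as long as a camera call. They do not tell look-alikes from the thing itself.
- manip.boxes_of(query, camera): "xyz" ([x, y, z] in m, in the coordinates of the camera as it stood for that picture, good to about 4 mm: the middle of the surface that is visible of it).
- manip.tip_of(query, camera): "xyz" ([x, y, z] in m, in the coordinates of the camera as it stood for that picture, good to about 4 mm: a listed point, or the origin of a listed thing).
The state is a dict: "time": time; "joint_pos": joint angles; "joint_vel": joint speeds; "joint_efforts": joint torques, N m; "tool_pos": TCP position; "tool_rot": TCP orientation; "contact_force": force on the tool from outside, world axes, zero at the start; "ft_torque": the same for the moment, N m; "gripper_width": opening from 0.0 (shut) to 1.0 (fully open).
Only numpy, scipy, OpenCV 4.12 (cv2) and the standard library are available. Lean on these libraries where they do the work, as an engineer would, in place of code of your own. Each camera call takes 0.05 s, during which the arm holds its last target. There are 200 camera calls.

### The job

Hook the fingertips behind the far lip of the blue specimen tray and drag it along the bench to the tray locator in front of the robot, straight and centred on the orange sprung stop plate (within 20 mm sideways, square to it). Press it home against the stop with about 10 N and hold it there for a moment, never letting the stop feel more than 16 N, then let go and leave the tray resting against the plate. The jars stay upright in their pockets and are not touched, and the other things on the bench stay where they are.

Things in the scene. Friction and masses are not known exactly. Their poses are not given: they have to be found in the camera images.
- tray: blue specimen tray, loose, 130 mm (its x) by 190 mm (its y) over the lip, 50 mm high, 0.5 to 0.8 kg plus jars. Origin: centre of its underside. +x: its far side, away from the robot; -x: the near side, which meets the stop. It rubs on the bench with a few N, different every time; the fingers feel this plus the stop's spring
- tray_far_lip (a point): middle of the outer face of the tray's far lip, 65 mm along +x from the tray's centre, 45 mm above its underside. The lip is 10 mm tall, level with the tray's top; below it the sides stand 5 mm further in. A grey insert fills the tray flush with the lip, so the wall cannot be pinched
- dock: tray locator fixed to the bench between robot and tray: white housing 55 mm deep (x), 160 mm wide (y), 56 mm high (62 mm with its black knob), with an orange sprung stop plate in front, 130 mm wide, 10 to 52 mm above the bench. Origin: at bench level, middle of the housing's front face; +x points out of the dock towards the tray
- stop_mid (a point): point fixed to the dock, 38 mm out along its +x, 31 mm up: mid-range of the stop plate's front face. The true face is up to 18 mm nearer or farther, set differently every time and not measured: feel for it. The plate gives at most 8 mm along -x, spring 4 N per mm without preload, damping 60 N per m/s. On release it may push the tray back 1 or 2 mm until rubbing holds it
- jar0: amber specimen jar with white cap, 38 mm across, 45 mm high, standing loose in a 20 mm deep pocket of the tray at tray x -15, y -56 mm; it stands 25 mm above the lip. Origin: centre of its underside
- jar1: amber specimen jar with red cap, 38 mm across, 45 mm high, standing loose in a 20 mm deep pocket of the tray at tray x -15, y 0 mm; it stands 25 mm above the lip. Origin: centre of its underside
- jar2: amber specimen jar with yellow cap, 38 mm across, 45 mm high, standing loose in a 20 mm deep pocket of the tray at tray x -15, y 56 mm; it stands 25 mm above the lip. Origin: centre of its underside
- beaker: glass beaker, 70 mm across, 90 mm high, a bystander. Origin: on its underside
- petri: stack of four Petri dishes, 92 mm across, 56 mm high, a bystander. Origin: on its underside
- wash: white bottle with red cap, 64 mm across, 170 mm high, a bystander. Origin: on its underside
- tweezers: steel tweezers lying flat, 125 mm long, a bystander. Origin: under its middle
- counter: round steel tally counter, 44 mm across, 42 mm high, a bystander. Origin: on its underside
Not all that is in view belongs to the job. Leave any black or purple look-alike of the jar1 alone.

How it is judged:
On the way, in this order (a step that is already met when the one before it is completed fails the run):
1. with the fingertips hooked behind the far lip, the tray has been dragged at least 30 mm (x of the grasp point in the frame of tray above 0.045 m and height (world z) of the grasp point below 0.07 m and contact force between the fingers and tray above 1 N and distance of tray from where it was at the start of the episode above 0.03 m), for 0.1 s.
2. still hooked from behind, the tray is pressed against the stop with at least 6 N for 0.3 s (x of the grasp point in the frame of tray above 0.045 m and height (world z) of the grasp point below 0.07 m and contact force between the fingers and tray above 1 N and contact force between tray and dock above 6 N), for 0.3 s.
At the end, for the whole second after the job is handed in: The tray lies flat and still on the bench, out in front of the dock and still touching its stop plate (at least 0.5 N), within 20 mm of the dock's centre line and 0.07 rad (4 degrees) of square to it; all three jars are upright (within 0.2 rad) and down in their pockets (contact force between tray and dock above 0.5 N and y of tray in the frame of dock between -0.02 and 0.02 m and angle between the x axis of tray and the x axis of dock, either way round below 0.07 rad and x of tray in the frame of dock above 0.05 m and angle between tray's own z axis and vertical below 0.05 rad and linear speed of tray below 0.01 m/s and angle between each of jar0, jar1, jar2's own z axis and vertical below 0.2 rad and z of each of jar0, jar1, jar2 in the frame of tray below 0.036 m).
It fails at once if the dock or its stop is pushed by the tray with more than 16 N (contact force between tray and dock above 16 N).
It fails at once if the robot pushes on the dock (contact force between any of the fingers, the arm and dock above 2 N).
It fails at once if a jar is touched by the robot or tips over (contact force between any of the fingers, the arm and jar0 above 0.5 N or contact force between any of the fingers, the arm and jar1 above 0.5 N or contact force between any of the fingers, the arm and jar2 above 0.5 N or angle between any of jar0, jar1, jar2's own z axis and vertical above 0.5 rad).
It fails at once if a bystander is moved by more than 20 mm (distance of any of beaker, petri, wash, tweezers, counter from where it was at the start of the episode above 0.02 m).
It also fails if it takes over 64 s, if anything falls off the work surface, if the arm or the gripper's body presses on something with over 40 N, if the wrist force passes 120 N, or if a joint passes its speed limit or range.

## Working session

There is one attempt and no reset: what is moved stays moved. The work goes in short steps, Python scripts to look and compute and a tool call to move; the robot and the scene stay as the last step left them, time stands still between calls to the robot, and variables do not carry over. Pictures are saved under pics/ and viewed, about 8 in all and at most 12, crops included, and the job is handed in when it is done.

Besides the shell and the picture viewer there is one more tool, called after "Emit:" as name([rows], argument=value, ...), one row to a line, values as JSON. play_rows: Moves the arm, as the interface text tells. Its arguments: {"type":"object","properties":{"increments":{"type":"array"}},"required":["increments"]}

```bash
mkdir -p pics; cat > h.py <<'E'
import numpy as np, cv2
from plant import manip
from scipy.spatial.transform import Rotation as R
def look(cam,names,fn=None):
    T=np.array(manip.get_calibration(cam)["T"]); im=manip.grab_frame(cam)
    if fn: cv2.imwrite(fn,im)
    for n in names:
        for f in (manip.tip_of,):
            for d in f(n,cam)[:3]:
                p=T[:3,:3]@np.array(d["xyz"])+T[:3,3]; print(cam,n,round(d["p"],2),np.round(p,4))
    return im
def st():
    s=manip.state(); r=R.from_quat(np.roll(s["tool_rot"],-1)).as_matrix()
    print(round(s["time"],2),np.round(s["tool_pos"],4),np.round(r,3).tolist(),np.round(s["contact_force"],2),s["gripper_width"])
E
python3 - <<'E'
from h import *
st()
a=look("scene",["tray","tray_far_lip","dock","stop_mid","jar0","jar1","jar2"],"pics/s.png")
b=look("top",["tray","tray_far_lip","dock","stop_mid","jar0","jar1","jar2","beaker","petri","wash","tweezers","counter"],"pics/t.png")
E
```

```text
0.0 [ 0.1539 -0.6055  0.4034] [[0.969, 0.246, -0.0], [0.246, -0.969, 0.002], [0.0, -0.002, -1.0]] [0.12 0.11 0.46] 0.9982106458710558
scene tray 0.61 [0.5441 0.0339 0.0013]
scene tray_far_lip 0.89 [0.6122 0.0207 0.0485]
scene tray_far_lip 0.3 [ 0.4333 -0.4808 -0.0017]
scene dock 0.59 [ 0.348   0.071  -0.0016]
scene stop_mid 0.97 [0.3885 0.0696 0.0302]
scene jar0 0.64 [ 0.6019 -0.1177 -0.0007]
scene jar0 0.57 [0.6809 0.1159 0.0038]
scene jar0 0.56 [0.6886 0.0057 0.0039]
scene jar1 0.64 [ 0.6019 -0.1177 -0.0007]
scene jar1 0.57 [0.6809 0.1159 0.0038]
scene jar1 0.56 [0.6886 0.0057 0.0039]
scene jar2 0.64 [ 0.6019 -0.1177 -0.0007]
scene jar2 0.57 [0.6809 0.1159 0.0038]
scene jar2 0.56 [0.6886 0.0057 0.0039]
top tray 0.81 [0.5486 0.032  0.0028]
top tray_far_lip 0.76 [0.6109 0.0231 0.0447]
top dock 0.8 [ 0.3479  0.0731 -0.0022]
top stop_mid 0.62 [0.3832 0.0661 0.0354]
top jar0 0.65 [0.5305 0.0387 0.0315]
top jar0 0.61 [ 0.6031 -0.1218  0.001 ]
top jar0 0.56 [ 0.6799  0.1148 -0.0015]
top jar1 0.65 [0.5305 0.0387 0.0315]
top jar1 0.61 [ 0.6031 -0.1218  0.001 ]
top jar1 0.56 [ 0.6799  0.1148 -0.0015]
top jar2 0.65 [0.5305 0.0387 0.0315]
top jar2 0.61 [ 0.6031 -0.1218  0.001 ]
top jar2 0.56 [ 0.6799  0.1148 -0.0015]
top beaker 0.72 [ 0.4006 -0.1582 -0.0049]
top petri 0.78 [ 0.4199  0.2881 -0.0025]
top petri 0.63 [0.6091 0.0229 0.043 ]
top petri 0.26 [ 0.3448  0.0703 -0.0027]
top wash 0.79 [ 5.706e-01  4.720e-01 -1.000e-04]
top wash 0.7 [ 4.002e-01 -1.582e-01 -3.000e-04]
top tweezers 0.49 [ 0.5918 -0.438  -0.0014]
top counter 0.49 [ 0.4332 -0.4838 -0.0011]
```

View pics/t.png

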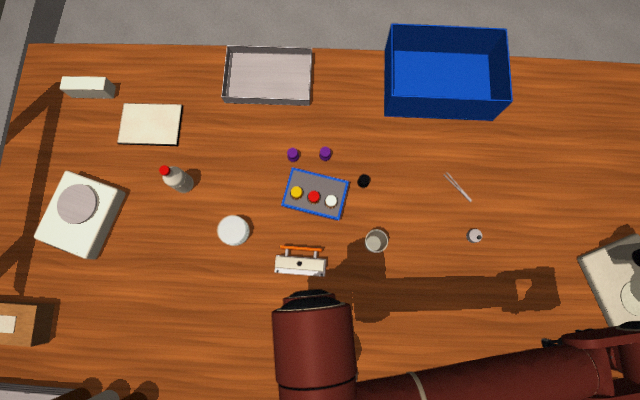

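View pics/s.png

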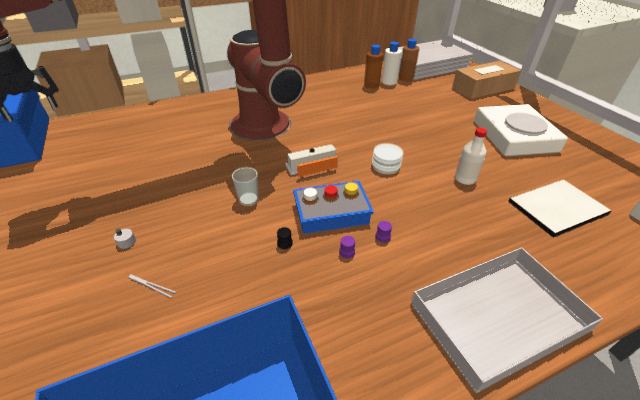

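Top view: the tray is centred at (316,193) with the jars yellow, red and white in it at (296,191), (314,197) and (331,200). The dock is at (300,262) with its orange plate at (301,248). The look-alikes are purple at (293,155) and (325,154) and black at (364,181), all outside the tray. The jars meant are the ones in the tray. Next I measure the yaws by colour segmentation.

```bash
cat >> h.py <<'E'
def toplane(cam,uv,z,T=None):
    c=manip.get_calibration(cam); T=np.array(c["T"]) if T is None else T
    K=np.array([[c["fx"],0,c["cx"]],[0,c["fy"],c["cy"]],[0,0,1.]])
    q=cv2.undistortPoints(np.array(uv,float).reshape(-1,1,2),K,np.array([c["k1"],0,0,0,0.])).reshape(-1,2)
    d=np.c_[q,np.ones(len(q))]@T[:3,:3].T; o=T[:3,3]
    return (o+d*((z-o[2])/d[:,2])[:,None])[:,:2]
def rect(cam,im,lo,hi,roi,z,T=None,name=""):
    h=cv2.cvtColor(im,cv2.COLOR_BGR2HSV); m=cv2.inRange(h,lo,hi)
    k=np.zeros_like(m); x0,y0,x1,y1=roi; k[y0:y1,x0:x1]=m[y0:y1,x0:x1]
    v,u=np.nonzero(k); P=toplane(cam,np.c_[u,v],z,T).astype(np.float32)
    (c,s,a)=cv2.minAreaRect(P); 
    print(name,len(u),"c",np.round(c,4),"size",np.round(s,4),"ang",round(a,2)); return c,s,a
def both(im,roi_t,roi_d):
    rect("top",im,(100,90,60),(130,255,255),roi_t,0.048,name="tray")
    rect("top",im,(3,200,110),(14,255,255),roi_d,0.052,name="orange")
    rect("top",im,(0,0,150),(180,60,255),roi_d,0.056,name="white")
E
python3 - <<'E'
from h import *
im=cv2.imread("pics/t.png")
both(im,(270,160,360,230),(265,235,340,285))
cr=np.vstack([cv2.resize(im[140:300,250:400],None,fx=3.7,fy=3.7,interpolation=cv2.INTER_CUBIC)])
cv2.imwrite("pics/c.png",cr)
E
```

```text
tray 539 c [0.5454 0.0336] size [0.1911 0.1309] ang 77.74
orange 192 c [0.3329 0.0585] size [0.1351 0.2175] ang 5.83
white 790 c [0.3264 0.0707] size [0.1485 0.0731] ang 87.71
```

View pics/c.png

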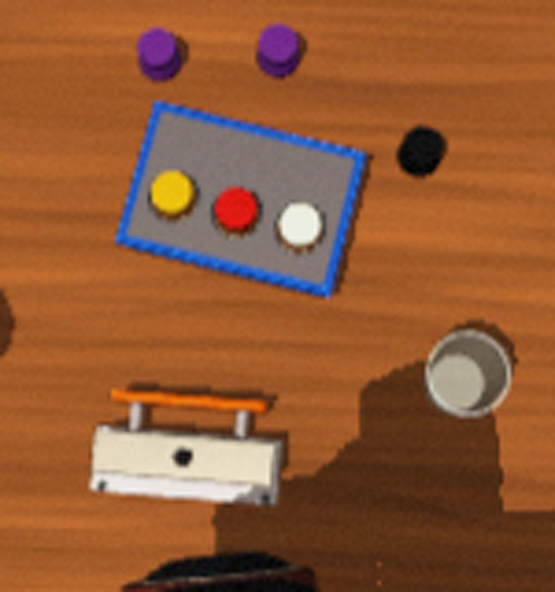

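The crop confirms it: jars yellow, red and white sit in the tray, and the purple pair and the black one stand outside it. Next is the dock yaw from edge pixels.

```bash
python3 - <<'E'
from h import *
f=lambda L:[(x/3.7+250-.4,y/3.7+140-.4) for x,y in L]
for n,z,L in (("orange front",.052,[(112,390),(270,402)]),("housing front top",.056,[(97,427),(283,441)]),("housing back top",.056,[(92,478),(278,490)]),("purple/black caps",.045,[(158,46),(279,43),(421,150)])):
    P=toplane("top",f(L),z); d=P[0]-P[1]; print(n,P.round(4).tolist(),"mid",P[:2].mean(0).round(4),"len",np.hypot(*d).round(4),"yaw",np.degrees(np.arctan2(-d[0],d[1])).round(2))
im=cv2.imread("pics/t.png"); 
h=cv2.cvtColor(im,cv2.COLOR_BGR2HSV)[240:256,275:330]
m=cv2.inRange(h,(3,190,190),(16,255,255)); v,u=np.nonzero(m); print(len(u),u.min()+275,u.max()+275)
P=toplane("top",np.c_[u+275,v+240],.052).astype(np.float32); print(cv2.minAreaRect(P))
E
```

```text
orange front [[0.3762, 0.1336], [0.3716, 0.0013]] mid [0.3739 0.0675] len 0.1324 yaw -2.0
housing front top [[0.3448, 0.1437], [0.3396, -0.0108]] mid [0.3422 0.0664] len 0.1545 yaw -1.92
housing back top [[0.303, 0.1451], [0.2996, -0.0083]] mid [0.3013 0.0684] len 0.1534 yaw -1.27
purple/black caps [[0.6809, 0.1132], [0.6878, 0.0065], [0.5952, -0.1207]] mid [0.6843 0.0599] len 0.1069 yaw 3.7
105 280 320
((0.3696762025356293, 0.07118408381938934), (0.12454532831907272, 0.008664312772452831), 87.4537582397461)
```

Emit:
play_rows([
  {"offset": [31, -24, 0], "twist": 0, "grip": 1},
  {"offset": [62, -48, 0], "twist": 0, "grip": 1},
  {"offset": [93, -72, 0], "twist": 0, "grip": 1},
  {"offset": [124, -96, 0], "twist": 0, "grip": 1},
  {"offset": [155, -120, 0], "twist": 0, "grip": 1},
])

```text
time: 1.47
tool_pos: [0.2753, -0.4498, 0.4047]
tool_rot: [0.0, 0.992, 0.124, 0.0]
contact_force: [1.3, 0.8, -0.1]
gripper_width: 1.002
```

Emit:
play_rows([
  {"offset": [31, -24, 0], "twist": 0, "grip": 1},
  {"offset": [62, -48, 0], "twist": 0, "grip": 1},
  {"offset": [93, -72, 0], "twist": 0, "grip": 1},
  {"offset": [124, -96, 0], "twist": 0, "grip": 1},
  {"offset": [155, -120, 0], "twist": 0, "grip": 1},
])

```text
time: 1.88
tool_pos: [0.396, -0.295, 0.405]
tool_rot: [0.0, 0.992, 0.124, 0.0]
contact_force: [0.7, -0.4, -0.5]
gripper_width: 0.995
```

Emit:
play_rows([
  {"offset": [31, -24, 0], "twist": 0, "grip": 1},
  {"offset": [62, -48, 0], "twist": 0, "grip": 1},
  {"offset": [93, -72, 0], "twist": 0, "grip": 1},
  {"offset": [124, -96, 0], "twist": 0, "grip": 1},
  {"offset": [155, -120, 0], "twist": 0, "grip": 1},
])

```text
time: 2.3
tool_pos: [0.5168, -0.1404, 0.405]
tool_rot: [0.0, 0.992, 0.124, 0.0]
contact_force: [0.1, -0.6, -0.5]
gripper_width: 0.998
```

Emit:
play_rows([
  {"offset": [31, -24, 0], "twist": 0.09, "grip": 1},
  {"offset": [62, -48, 0], "twist": 0.18, "grip": 1},
  {"offset": [93, -72, 0], "twist": 0.27, "grip": 1},
  {"offset": [124, -96, 0], "twist": 0.36, "grip": 1},
  {"offset": [153, -122, 0], "twist": 0.46, "grip": 1},
])

```text
time: 2.72
tool_pos: [0.6353, 0.0154, 0.4047]
tool_rot: [0.0, 0.994, -0.108, 0.0]
contact_force: [0.8, -0.7, -0.3]
gripper_width: 0.998
```

```bash
python3 - <<'E'
from h import *
st()
look("wrist",["tray_far_lip","tray"],"pics/w.png")
E
```

```text
2.72 [0.6353 0.0154 0.4047] [[0.977, -0.214, 0.0], [-0.214, -0.977, -0.0], [0.0, 0.0, -1.0]] [ 0.84 -0.67 -0.31] 0.997546691010153
wrist tray_far_lip 0.64 [0.6117 0.0252 0.0485]
wrist tray 0.71 [ 0.5441  0.0362 -0.0024]
```

View pics/w.png

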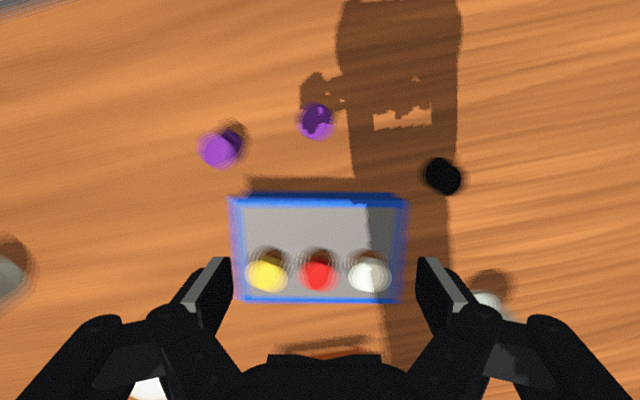

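Emit:
play_rows([
  {"offset": [0, 0, 36], "twist": 0, "grip": 1},
  {"offset": [0, 0, 72], "twist": 0, "grip": 1},
  {"offset": [0, 0, 108], "twist": 0, "grip": 1},
  {"offset": [0, 0, 130], "twist": 0, "grip": 1},
  {"offset": [0, 0, 130], "twist": 0, "grip": 1},
])

```text
time: 3.28
tool_pos: [0.6312, 0.0128, 0.2677]
tool_rot: [0.0, 0.994, -0.106, -0.006]
contact_force: [-1.6, 0.9, -0.4]
gripper_width: 1.0
```

Wrist view: the tray is square in the picture and centred at column 318, with the far lip at row 198. The purple caps at (220,150) and (317,120) lie beyond it. Next I let the arm settle and re-measure from here.

```bash
python3 - <<'E'
from h import *
manip.grab_frame("top");st()
look("wrist",["tray_far_lip"],"pics/w2.png");st()
im=cv2.imread("pics/w2.png"); rect("wrist",im,(100,120,60),(130,255,255),(100,0,560,330),0.049)
E
```

```text
3.33 [0.6325 0.0127 0.2713] [[0.978, -0.21, -0.007], [-0.21, -0.978, 0.0], [-0.007, 0.001, -1.0]] [0.25 0.28 0.99] 0.998401379036023
wrist tray_far_lip 0.73 [0.6132 0.0239 0.0488]
3.43 [0.6346 0.0129 0.2766] [[0.978, -0.21, 0.002], [-0.21, -0.978, -0.0], [0.002, -0.0, -1.0]] [0.36 0.89 0.57] 1.0006640092267163
 8221 c [0.6133 0.0235] size [0.1965 0.0386] ang 80.73
```

View pics/w2.png

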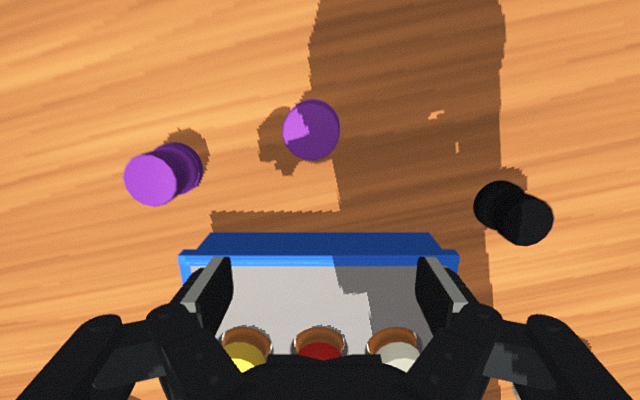

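The lip's top outer edge runs from (181,252) to (458,252). The fingertips are still far above it, with their tips near row 262. I compute the true gap.

```bash
python3 - <<'E'
from h import *
P=toplane("wrist",[(181,252),(458,251),(320,252)],.05); print(P.round(4), np.hypot(*(P[0]-P[1])))
s=manip.state(); r=R.from_quat(np.roll(s["tool_rot"],-1)).as_matrix()
print((P-s["tool_pos"][:2])@r[:2,:2])
E
```

```text
[[ 0.635   0.1155]
 [ 0.5954 -0.0719]
 [ 0.615   0.0213]] 0.19156434521415885
[[-0.02120647 -0.10043109]
 [-0.02047518  0.09113186]
 [-0.02097222 -0.00416523]]
```

Emit:
play_rows([
  {"offset": [5, -4, 0], "twist": 0, "grip": 1},
  {"offset": [5, -4, 25], "twist": 0, "grip": 1},
  {"offset": [5, -4, 50], "twist": 0, "grip": 1},
  {"offset": [5, -4, 72], "twist": 0, "grip": 1},
  {"offset": [5, -4, 86], "twist": 0, "grip": 1},
])

```text
time: 3.85
tool_pos: [0.6406, 0.0165, 0.1889]
tool_rot: [-0.0, 0.994, -0.105, 0.001]
contact_force: [-0.2, -0.2, 0.4]
gripper_width: 1.001
```

Emit:
play_rows([
  {"offset": [0, 0, 0], "twist": 0, "grip": 1},
  {"offset": [0, 0, 0], "twist": 0, "grip": 1},
  {"offset": [0, 0, 0], "twist": 0, "grip": 1},
])

```text
time: 4.1
tool_pos: [0.6411, 0.0164, 0.1911]
tool_rot: [-0.0, 0.994, -0.105, 0.002]
contact_force: [-0.0, 0.6, -0.1]
gripper_width: 0.995
```

```bash
python3 - <<'E'
from h import *
st(); manip.grab_frame("wrist"); im=look("wrist",["tray_far_lip"],"pics/w3.png");st()
E
```

```text
4.1 [0.6411 0.0164 0.1911] [[0.978, -0.21, 0.004], [-0.21, -0.978, -0.0], [0.004, -0.0, -1.0]] [-0.01  0.56 -0.07] 0.9947536564722539
wrist tray_far_lip 0.73 [0.6139 0.0229 0.0509]
4.25 [0.6409 0.0164 0.1909] [[0.978, -0.21, 0.004], [-0.21, -0.978, -0.0], [0.004, -0.0, -1.0]] [0.22 0.33 0.05] 1.0025461114362784
```

View pics/w3.png

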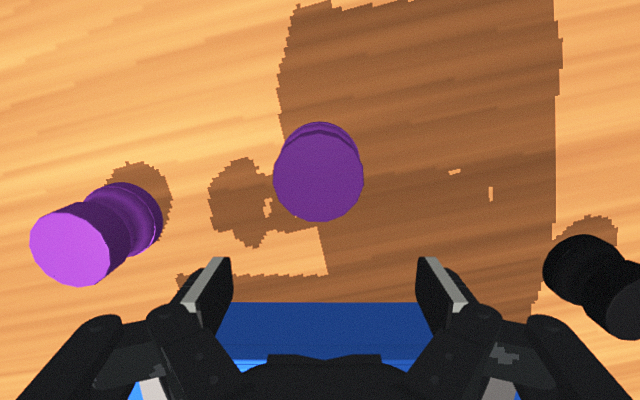

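The open fingers straddle the lip centre, with tips at (215,262) and (430,262), just beyond the far wall and clear of the purple and black look-alikes. I close the gap slowly.

Emit:
play_rows([
  {"offset": [-4, 0, 0], "twist": 0, "grip": 1},
  {"offset": [-8, 0, 0], "twist": 0, "grip": 1},
  {"offset": [-12, 0, 0], "twist": 0, "grip": 1},
  {"offset": [-15, 0, 0], "twist": 0, "grip": 1},
  {"offset": [-18, 0, 0], "twist": 0, "grip": 1},
])

```text
time: 4.67
tool_pos: [0.6217, 0.0204, 0.1886]
tool_rot: [0.0, 0.994, -0.105, -0.0]
contact_force: [-0.4, -1.1, -0.3]
gripper_width: 1.001
```

Emit:
play_rows([
  {"offset": [-4, -0.5, 0], "twist": 0, "grip": 1},
  {"offset": [-8, -1, 0], "twist": 0, "grip": 1},
  {"offset": [-12, -1.6, 0], "twist": 0, "grip": 1},
  {"offset": [-16, -2.2, 0], "twist": 0, "grip": 1},
  {"offset": [-20, -2.8, 0], "twist": 0, "grip": 1},
])

```text
time: 5.08
tool_pos: [0.6031, 0.0272, 0.1887]
tool_rot: [0.0, 0.994, -0.105, 0.0]
contact_force: [3.7, -1.7, -2.2]
gripper_width: 0.999
```

```bash
python3 - <<'E'
from h import *
st(); im=look("top",["tray","tray_far_lip"],"pics/t2.png");both(im,(260,160,360,245),(265,235,340,285))
E
```

```text
5.08 [0.6031 0.0272 0.1887] [[0.978, -0.21, 0.001], [-0.21, -0.978, -0.0], [0.001, 0.0, -1.0]] [ 3.67 -1.73 -2.24] 0.9990270101845243
tray 217 c [0.5285 0.0402] size [0.1895 0.1307] ang 78.04
orange 1 c [0.3286 0.1734] size [0. 0.] ang 0.0
white 17 c [0.3173 0.0023] size [0.0243 0.006 ] ang 11.93
```

Emit:
play_rows([
  {"offset": [-4, -0.6, 0], "twist": 0, "grip": 1},
  {"offset": [-8, -1.2, 0], "twist": 0, "grip": 1},
  {"offset": [-12, -1.8, 0], "twist": 0, "grip": 1},
  {"offset": [-16, -2.4, 0], "twist": 0, "grip": 1},
  {"offset": [-20, -3, 0], "twist": 0, "grip": 1},
])

```text
time: 5.65
tool_pos: [0.5842, 0.0344, 0.1889]
tool_rot: [0.0, 0.994, -0.105, 0.0]
contact_force: [4.0, -1.4, -1.1]
gripper_width: 1.004
```

Emit:
play_rows([
  {"offset": [-3, -0.5, 0], "twist": 0, "grip": 1},
  {"offset": [-6, -1, 0], "twist": 0, "grip": 1},
  {"offset": [-9, -1.5, 0], "twist": 0, "grip": 1},
  {"offset": [-12, -2, 0], "twist": 0, "grip": 1},
  {"offset": [-12, -2, 0], "twist": 0, "grip": 1},
])

```text
time: 6.07
tool_pos: [0.5726, 0.039, 0.1888]
tool_rot: [-0.0, 0.994, -0.105, -0.0]
contact_force: [1.4, -0.1, 0.9]
gripper_width: 1.004
```

```bash
python3 - <<'E'
from h import *
st(); im=look("top",["tray","tray_far_lip"],"pics/t3.png");both(im,(260,160,360,245),(265,235,340,285))
E
```

```text
6.07 [0.5726 0.039  0.1888] [[0.978, -0.21, -0.001], [-0.21, -0.978, 0.0], [-0.001, -0.0, -1.0]] [ 1.43 -0.13  0.95] 1.0037914041549065
tray 205 c [0.4973 0.0522] size [0.1897 0.1301] ang 77.94
orange 6 c [0.3798 0.0065] size [0.0031 0.0402] ang 88.02
white 54 c [0.3113 0.0036] size [0.0421 0.0182] ang 2.49
```

Emit:
play_rows([
  {"offset": [-5, -1.4, 0], "twist": -0.018, "grip": 1},
  {"offset": [-10, -2.8, 0], "twist": -0.036, "grip": 1},
  {"offset": [-15, -4.2, 0], "twist": -0.054, "grip": 1},
  {"offset": [-20, -5.6, 0], "twist": -0.072, "grip": 1},
  {"offset": [-25, -7, 0], "twist": -0.09, "grip": 1},
])

```text
time: 6.63
tool_pos: [0.5497, 0.0511, 0.1889]
tool_rot: [-0.0, 0.998, -0.06, 0.0]
contact_force: [4.5, -0.5, -0.5]
gripper_width: 1.002
```

```bash
python3 - <<'E'
from h import *
st(); im=look("top",["tray"],"pics/t4.png");rect("top",im,(100,90,60),(130,255,255),(260,160,360,255),.048)
E
```

```text
6.63 [0.5497 0.0511 0.1889] [[0.993, -0.119, 0.001], [-0.119, -0.993, 0.0], [0.001, -0.0, -1.0]] [ 4.53 -0.45 -0.46] 1.001782036772762
 191 c [0.4749 0.0567] size [0.1884 0.1301] ang 82.63
```

Emit:
play_rows([
  {"offset": [-4.6, -2.2, 0], "twist": -0.017, "grip": 1},
  {"offset": [-9.2, -4.4, 0], "twist": -0.034, "grip": 1},
  {"offset": [-13.8, -6.6, 0], "twist": -0.051, "grip": 1},
  {"offset": [-18.4, -8.8, 0], "twist": -0.068, "grip": 1},
  {"offset": [-22, -11, 0], "twist": -0.085, "grip": 1},
])

```text
time: 7.15
tool_pos: [0.5292, 0.0646, 0.1888]
tool_rot: [0.0, 1.0, -0.017, 0.0]
contact_force: [5.1, -1.8, 0.1]
gripper_width: 1.0
```

```bash
python3 - <<'E'
from h import *
st(); im=look("top",["tray","stop_mid","dock"],"pics/t5.png");rect("top",im,(100,90,60),(130,255,255),(260,160,360,260),.048)
look("scene",["tray","stop_mid","dock"],"pics/s5.png");
cv2.imwrite("pics/c5.png",np.hstack([cv2.resize(im[170:280,260:360],None,fx=4,fy=4,interpolation=cv2.INTER_CUBIC),cv2.resize(cv2.imread("pics/s5.png")[120:230,270:370],None,fx=4,fy=4,interpolation=cv2.INTER_CUBIC)]))
E
```

```text
7.15 [0.5292 0.0646 0.1888] [[0.999, -0.034, 0.0], [-0.034, -0.999, -0.0], [0.0, 0.0, -1.0]] [ 5.1  -1.84  0.13] 1.0003897660667764
top tray 0.81 [0.4534 0.0646 0.0014]
top tray 0.64 [ 0.433  -0.4838  0.0009]
top stop_mid 0.74 [0.3826 0.0682 0.0328]
top dock 0.83 [ 0.3461  0.0737 -0.0031]
 196 c [0.4532 0.0511] size [0.164  0.1302] ang 87.27
scene tray 0.63 [0.4518 0.0657 0.0016]
scene stop_mid 0.71 [0.3866 0.0714 0.0331]
scene dock 0.67 [0.3455 0.0731 0.0027]
```

View pics/c5.png

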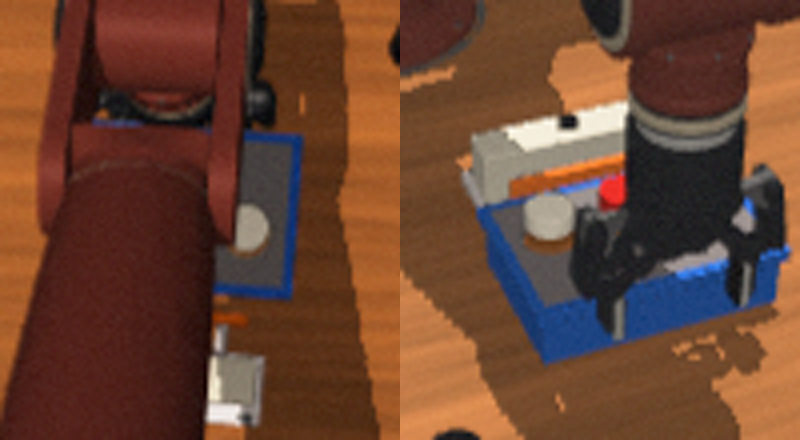

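Top view: the tray's visible right side is square and about 10 mm short of the orange plate. Scene view: both fingers are behind the lip and the jars stand upright. The plate ahead is within about 14 mm, so I feel for it slowly.

Emit:
play_rows([
  {"offset": [-1.2, 0, 0], "twist": 0, "grip": 1},
  {"offset": [-2.4, 0, 0], "twist": 0, "grip": 1},
  {"offset": [-3.6, 0, 0], "twist": 0, "grip": 1},
  {"offset": [-4.8, 0, 0], "twist": 0, "grip": 1},
  {"offset": [-6, 0, 0], "twist": 0, "grip": 1},
])

```text
time: 7.97
tool_pos: [0.5235, 0.0646, 0.1885]
tool_rot: [-0.0, 1.0, -0.018, -0.0]
contact_force: [2.1, -0.0, -2.3]
gripper_width: 1.0
```

Emit:
play_rows([
  {"offset": [-0.5, 0, 0], "twist": 0, "grip": 1},
  {"offset": [-1, 0, 0], "twist": 0, "grip": 1},
  {"offset": [-1.5, 0, 0], "twist": 0, "grip": 1},
  {"offset": [-2, 0, 0], "twist": 0, "grip": 1},
])

```text
time: 8.3
tool_pos: [0.5216, 0.0647, 0.1887]
tool_rot: [-0.0, 1.0, -0.018, 0.0]
contact_force: [3.8, -0.2, -2.5]
gripper_width: 1.0
```

Emit:
play_rows([
  {"offset": [-0.5, 0, 0], "twist": 0, "grip": 1},
  {"offset": [-1, 0, 0], "twist": 0, "grip": 1},
  {"offset": [-1.5, 0, 0], "twist": 0, "grip": 1},
])

```text
time: 8.55
tool_pos: [0.5201, 0.0648, 0.1887]
tool_rot: [-0.0, 1.0, -0.018, 0.0]
contact_force: [4.1, -0.8, -1.7]
gripper_width: 1.0
```

Emit:
play_rows([
  {"offset": [-0.5, 0, 0], "twist": 0, "grip": 1},
  {"offset": [-1, 0, 0], "twist": 0, "grip": 1},
  {"offset": [-1.5, 0, 0], "twist": 0, "grip": 1},
])

```text
time: 8.8
tool_pos: [0.5186, 0.0648, 0.1887]
tool_rot: [0.0, 1.0, -0.018, -0.0]
contact_force: [3.5, 0.5, -2.9]
gripper_width: 1.003
```

Emit:
play_rows([
  {"offset": [-0.5, 0, 0], "twist": 0, "grip": 1},
  {"offset": [-1, 0, 0], "twist": 0, "grip": 1},
])

```text
time: 8.97
tool_pos: [0.5176, 0.0649, 0.1887]
tool_rot: [0.0, 1.0, -0.018, 0.0]
contact_force: [3.5, -0.7, -2.5]
gripper_width: 1.0
```

Emit:
play_rows([
  {"offset": [-0.5, 0, 0], "twist": 0, "grip": 1},
  {"offset": [-1, 0, 0], "twist": 0, "grip": 1},
])

```text
time: 9.13
tool_pos: [0.5166, 0.0649, 0.1887]
tool_rot: [-0.0, 1.0, -0.018, 0.0]
contact_force: [2.7, 0.3, -2.4]
gripper_width: 0.998
```

Emit:
play_rows([
  {"offset": [-0.5, 0, 0], "twist": 0, "grip": 1},
  {"offset": [-1, 0, 0], "twist": 0, "grip": 1},
])

```text
time: 9.3
tool_pos: [0.5156, 0.0649, 0.1887]
tool_rot: [-0.0, 1.0, -0.018, -0.0]
contact_force: [3.5, -0.1, -2.8]
gripper_width: 0.998
```

Emit:
play_rows([
  {"offset": [-0.5, 0, 0], "twist": 0, "grip": 1},
  {"offset": [-1, 0, 0], "twist": 0, "grip": 1},
])

```text
time: 9.47
tool_pos: [0.5148, 0.0649, 0.1889]
tool_rot: [0.0, 1.0, -0.018, 0.0]
contact_force: [5.1, -0.6, -2.7]
gripper_width: 1.001
```

Emit:
play_rows([
  {"offset": [-0.5, 0, 0], "twist": 0, "grip": 1},
  {"offset": [-1, 0, 0], "twist": 0, "grip": 1},
])

```text
time: 9.63
tool_pos: [0.5141, 0.0649, 0.1891]
tool_rot: [0.0, 1.0, -0.018, 0.001]
contact_force: [6.0, -0.1, -3.7]
gripper_width: 0.999
```

Emit:
play_rows([
  {"offset": [-0.5, 0, 0], "twist": 0, "grip": 1},
  {"offset": [-1, 0, 0], "twist": 0, "grip": 1},
])

```text
time: 9.8
tool_pos: [0.5133, 0.0649, 0.1892]
tool_rot: [0.0, 1.0, -0.018, 0.002]
contact_force: [8.6, -1.1, -4.2]
gripper_width: 0.999
```

Emit:
play_rows([
  {"offset": [-0.4, 0, 0], "twist": 0, "grip": 1},
  {"offset": [-0.8, 0, 0], "twist": 0, "grip": 1},
])

```text
time: 9.97
tool_pos: [0.5128, 0.0649, 0.1895]
tool_rot: [0.0, 1.0, -0.018, 0.002]
contact_force: [8.2, -0.8, -4.4]
gripper_width: 0.998
```

Emit:
play_rows([
  {"offset": [-0.4, 0, 0], "twist": 0, "grip": 1},
  {"offset": [-0.8, 0, 0], "twist": 0, "grip": 1},
])

```text
time: 10.13
tool_pos: [0.5122, 0.0649, 0.1896]
tool_rot: [0.0, 1.0, -0.018, 0.003]
contact_force: [9.0, -0.6, -4.2]
gripper_width: 1.0
```

Emit:
play_rows([
  {"offset": [-0.4, 0, 0], "twist": 0, "grip": 1},
  {"offset": [-0.8, 0, 0], "twist": 0, "grip": 1},
])

```text
time: 10.3
tool_pos: [0.5117, 0.0649, 0.1899]
tool_rot: [0.0, 1.0, -0.018, 0.003]
contact_force: [11.4, -0.6, -3.9]
gripper_width: 0.997
```

Emit:
play_rows([
  {"offset": [-0.4, 0, 0], "twist": 0, "grip": 1},
  {"offset": [-0.8, 0, 0], "twist": 0, "grip": 1},
  {"offset": [-0.8, 0, 0], "twist": 0, "grip": 1},
])

```text
time: 10.55
tool_pos: [0.5113, 0.0649, 0.1903]
tool_rot: [0.0, 1.0, -0.018, 0.004]
contact_force: [10.7, 0.2, -4.1]
gripper_width: 1.001
```

Emit:
play_rows([
  {"offset": [-0.3, 0, 0], "twist": 0, "grip": 1},
  {"offset": [-0.3, 0, 0], "twist": 0, "grip": 1},
])

```text
time: 10.72
tool_pos: [0.5111, 0.065, 0.1904]
tool_rot: [0.0, 1.0, -0.018, 0.004]
contact_force: [12.2, -0.3, -3.9]
gripper_width: 0.996
```

Emit:
play_rows([
  {"offset": [-0.4, 0, 0], "twist": 0, "grip": 1},
  {"offset": [-0.8, 0, 0], "twist": 0, "grip": 1},
  {"offset": [-0.8, 0, 0], "twist": 0, "grip": 1},
])

```text
time: 10.97
tool_pos: [0.5107, 0.0649, 0.1907]
tool_rot: [0.0, 1.0, -0.018, 0.005]
contact_force: [12.7, -0.8, -4.8]
gripper_width: 1.002
```

Emit:
play_rows([
  {"offset": [-0.2, 0, 0], "twist": 0, "grip": 1},
  {"offset": [-0.2, 0, 0], "twist": 0, "grip": 1},
  {"offset": [-0.2, 0, 0], "twist": 0, "grip": 1},
  {"offset": [-0.2, 0, 0], "twist": 0, "grip": 1},
  {"offset": [-0.2, 0, 0], "twist": 0, "grip": 1},
])

```text
time: 11.38
tool_pos: [0.5106, 0.065, 0.1908]
tool_rot: [0.0, 1.0, -0.018, 0.005]
contact_force: [12.8, 0.1, -4.4]
gripper_width: 0.998
```

```bash
python3 - <<'E'
from h import *
st(); look("scene",["tray","tray_far_lip","stop_mid"],"pics/s6.png"); st()
im=look("top",["tray","dock"],"pics/t6.png");rect("top",im,(100,90,60),(130,255,255),(260,160,360,260),.048); st()
E
```

```text
11.38 [0.5106 0.065  0.1908] [[0.999, -0.037, 0.01], [-0.037, -0.999, -0.0], [0.01, -0.0, -1.0]] [12.76  0.09 -4.35] 0.9980792175477982
scene tray 0.93 [0.4329 0.067  0.001 ]
scene tray_far_lip 0.95 [0.5017 0.06   0.0499]
scene stop_mid 0.65 [0.3904 0.0706 0.0305]
11.58 [0.5106 0.065  0.1908] [[0.999, -0.037, 0.01], [-0.037, -0.999, -0.0], [0.01, -0.0, -1.0]] [12.92 -0.81 -4.25] 0.994627467412548
top tray 0.67 [ 4.359e-01  6.250e-02 -2.000e-04]
top dock 0.51 [ 0.3475  0.0734 -0.0052]
 246 c [0.4362 0.054 ] size [0.1682 0.1307] ang 87.29
11.73 [0.5106 0.065  0.1908] [[0.999, -0.037, 0.01], [-0.037, -0.999, -0.0], [0.01, -0.0, -1.0]] [12.72 -0.64 -4.21] 1.0000027373594824
```

Stop force is about 9 N (12.8 N at the fingers less about 3.7 N rubbing), held for over 0.7 s. I release slowly.

Emit:
play_rows([
  {"offset": [0.6, 0, 0], "twist": 0, "grip": 1},
  {"offset": [1.2, 0, 0], "twist": 0, "grip": 1},
  {"offset": [1.8, 0, 0], "twist": 0, "grip": 1},
  {"offset": [2.4, 0, 0], "twist": 0, "grip": 1},
  {"offset": [3, 0, 0], "twist": 0, "grip": 1},
])

```text
time: 12.15
tool_pos: [0.5124, 0.0649, 0.1898]
tool_rot: [0.0, 1.0, -0.018, 0.003]
contact_force: [8.7, -1.4, -4.6]
gripper_width: 1.004
```

Emit:
play_rows([
  {"offset": [0.6, 0, 0], "twist": 0, "grip": 1},
  {"offset": [1.2, 0, 0], "twist": 0, "grip": 1},
  {"offset": [1.8, 0, 0], "twist": 0, "grip": 1},
  {"offset": [2.4, 0, 0], "twist": 0, "grip": 1},
  {"offset": [3, 0, 0], "twist": 0, "grip": 1},
])

```text
time: 12.57
tool_pos: [0.514, 0.0649, 0.1887]
tool_rot: [0.0, 1.0, -0.018, -0.001]
contact_force: [-0.0, -0.6, 0.1]
gripper_width: 0.999
```

Emit:
play_rows([
  {"offset": [2, 0, 0], "twist": 0, "grip": 1},
  {"offset": [5, 0, 0], "twist": 0, "grip": 1},
  {"offset": [10, 0, 0], "twist": 0, "grip": 1},
  {"offset": [18, 0, 0], "twist": 0, "grip": 1},
  {"offset": [25, 0, 0], "twist": 0, "grip": 1},
])

```text
time: 12.98
tool_pos: [0.5398, 0.0641, 0.1888]
tool_rot: [-0.0, 1.0, -0.018, -0.0]
contact_force: [-0.2, -0.5, 0.4]
gripper_width: 1.002
```

Released. Now I lift clear (straight up, then away) and check.

Emit:
play_rows([
  {"offset": [0, 0, -30], "twist": 0, "grip": 1},
  {"offset": [0, 0, -65], "twist": 0, "grip": 1},
  {"offset": [0, 0, -100], "twist": 0, "grip": 1},
  {"offset": [0, 0, -135], "twist": 0, "grip": 1},
  {"offset": [0, 0, -170], "twist": 0, "grip": 1},
])

```text
time: 13.4
tool_pos: [0.5394, 0.0641, 0.3605]
tool_rot: [-0.0, 1.0, -0.018, -0.0]
contact_force: [0.5, 0.4, -0.4]
gripper_width: 1.0
```

Emit:
play_rows([
  {"offset": [15, 30, 0], "twist": 0, "grip": 1},
  {"offset": [20, 70, 0], "twist": 0, "grip": 1},
  {"offset": [20, 110, 0], "twist": 0, "grip": 1},
  {"offset": [20, 150, 0], "twist": 0, "grip": 1},
  {"offset": [20, 190, 0], "twist": 0, "grip": 1},
])

```text
time: 13.82
tool_pos: [0.5525, -0.1284, 0.3591]
tool_rot: [0.0, 1.0, -0.018, 0.0]
contact_force: [0.7, 0.5, -0.4]
gripper_width: 1.001
```

Emit:
play_rows([
  {"offset": [0, 30, 0], "twist": 0, "grip": 1},
  {"offset": [0, 70, 0], "twist": 0, "grip": 1},
  {"offset": [0, 110, 0], "twist": 0, "grip": 1},
  {"offset": [0, 110, 0], "twist": 0, "grip": 1},
  {"offset": [0, 110, 0], "twist": 0, "grip": 1},
])

```text
time: 14.23
tool_pos: [0.5483, -0.2386, 0.3586]
tool_rot: [-0.0, 1.0, -0.02, -0.0]
contact_force: [0.4, 0.8, 0.1]
gripper_width: 1.001
```

```bash
python3 - <<'E'
from h import *
st(); im=look("top",["tray","dock"],"pics/t7.png");rect("top",im,(100,90,60),(130,255,255),(260,160,360,260),.048)
s=look("scene",["tray","stop_mid"],"pics/s7.png")
cv2.imwrite("pics/c7.png",np.hstack([cv2.resize(im[180:280,250:350],None,fx=4,fy=4,interpolation=cv2.INTER_CUBIC),cv2.resize(s[120:220,260:360],None,fx=4,fy=4,interpolation=cv2.INTER_CUBIC)]))
E
```

```text
14.23 [ 0.5483 -0.2386  0.3586] [[0.999, -0.04, -0.0], [-0.04, -0.999, 0.0], [-0.0, -0.0, -1.0]] [0.38 0.77 0.09] 1.0012703749885916
top tray 0.6 [ 0.4372  0.0616 -0.001 ]
top dock 0.82 [ 0.3484  0.0722 -0.0046]
 540 c [0.4377 0.0647] size [0.1906 0.1315] ang 87.8
scene tray 0.91 [0.4362 0.0645 0.    ]
scene tray 0.3 [0.4249 0.1223 0.0352]
scene stop_mid 0.7 [0.3888 0.0685 0.029 ]
```

View pics/c7.png

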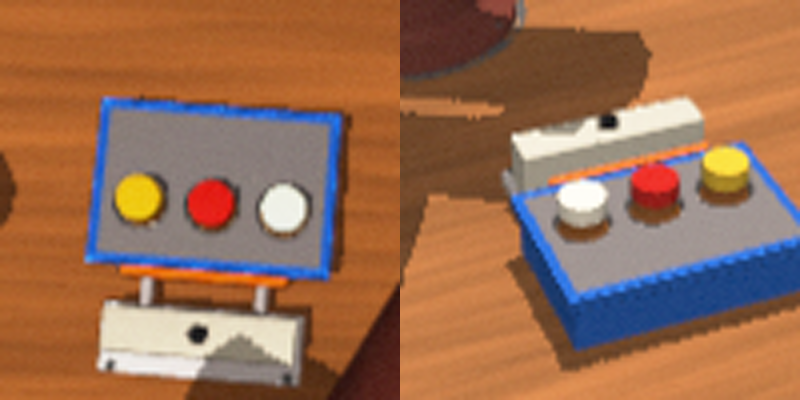

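The tray is square against the orange plate: its near edge meets the plate at (205,275) in the left crop. The three jars are upright in their pockets, and the lateral offset is a few mm. I hand it in.

```bash
python3 -c "
from plant import manip; print(manip.job_done())"
```

```text
the job is handed in; nothing more can be done
None
```

The tray is docked and the job is handed in, at about 14 s on the robot's clock. I hooked the open fingers behind the far lip and dragged the tray about 110 mm while turning it 10°. I then felt for the stop plate in steps of 1 mm or less, pressed, held for over 0.7 s, backed off slowly and lifted clear.

**Press force:** the fingers felt about 12.8 N. Less about 3.7 N of rubbing, that is about 9 N on the stop, slightly under the 10 N asked. Going by how far the tool moved (about 4.7 mm past first touch), the spring alone would come to more than 16 N. I took the difference as give in the arm and fingers. The finger force never passed about 13 N, so I trust that figure.

**Final pose:** the tray centre is at (0.438, 0.065) m with a yaw of -2.2°, against about -2° for the dock. It is about 2 to 6 mm off the dock's centre line. The spread comes from the camera estimates of the dock's y, which differ by a few mm between the edge pixels and the networks.

**Last picture:** the tray touches the plate and all three jars are upright in their pockets. The remaining contact force on the plate could not be measured after release. I did not re-measure the beaker, Petri stack, bottle, tweezers or counter at the end. The arm's path stayed clear of them and the wrist force showed no unexpected contact.

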